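# Fit the copying template onto the shaping jig

### The arm

A 6-joint arm with a two-finger parallel gripper is mounted at the origin on the work surface; the furniture and walls round the work are solid. World frame = base frame: x ahead of the robot, y to its left, z up, the work surface at z = 0. Lengths are in mm, angles in rad, forces in N, time in s.
With the tool pointing down it reaches from about 275 to 725 mm from the base axis. Payload 15.9 kg.
Tool frame: the origin (TCP) lies on the centre line of the jaws, within the pads' length; the fingertips stand 17 mm ahead of it and the grasp point (between the pads) lies 2 mm behind it; z points along the fingers, y is the line along which they close (so a half turn about z gives the same grasp; the last joint's range is limited). The gripper opens to 85 mm and grips with 20 to 120 N. Pads are 22 mm wide; open, the fingers measure 114 mm over their backs; the gripper's body (76 mm by 85 mm) begins 54 mm behind the grasp point. The pads swing forward as they close: fully open they stand 13 mm farther back than shut.
Start: joints at [1.328, 0.213, -0.034, 1.323, 0, 1.571], TCP at [120.205, 485.321, 248.306] pointing down, gripper open.
Joint ranges: [-2.98, 2.98], [-0.74, 1.72], [-1.14, 1.35], [-2.1, 2.04], [-1.57, 1.44], [-3.14, 3.14]. Speed limits (rad/s): [1.89, 1.89, 2.39, 2.57, 3.14, 3.14].

### API

Orientations are given as a unit quaternion [x, y, z, w].
In Python, from cell import manip gives the robot as it stands.
- The arm moves only by the tool arm_command, never from a script. Its argument "plan" is a list that holds one entry, the list of rows, each a list of 6 numbers: the shift along the tool's x, y, z in mm, then the turn, a rotation vector about the tool's x, y, z in rad. A call has 1 to 20 rows; each row is the pose to reach, as a shift and turn from the pose commanded when the call began, along the tool's axes at that moment; what a row does not reach only later rows make up. A row lasts 1/8 s, in which the tool goes at most 62.5 mm and 10.7 degrees, less where a joint would pass 70% of its speed; a pose out of reach is approached as far as the arm can. A call with a gripper value outside its range is refused whole. "jaw" is the opening, from -1 (shut) to 1 (fully open), set as the call begins (left out, the last holds). The fingers move at their own pace and stop on an object; the grip force is fixed at half the most. Time passes only in rows, so rows that repeat a pose let the fingers close. It gives the time, the measured TCP pose, the force, the opening and the grip force at its end, in the units of the state.
- manip.observe(): the state, without advancing time (a new reading comes with each control period).
- manip.capture(name): name is "scene" or "top"; returns (picture, depth): 384x512x3 uint8, red, green, blue; 384x512 float32, mm along the optical axis (not along the pixel's ray), 0 where there is no reading.
- manip.camera_model(name): a dict with "vertical_fov" (degrees; the focal length in pixels is half the picture's height over the tangent of half this angle, whatever the lens; pixels are square), "cx", "cy" (the principal point, pixels), "k1" (the pictures are not rectified: a ray, as slopes to the right and down, at radius r is drawn at 1 + k1 r^2 times it, then the intrinsics apply), "R" (3x3) and "t" (3): a world point X has camera coordinates R X + t. Camera axes: x right, y down, z forward; pixel columns grow to the right and rows downward; lengths in mm; the calibration is good to about 2 mm. A picture is of the moment at which its call begins. camera_model takes no time and is no camera call.
- manip.sign_off(): hands the job in; it is judged then, once.
The state is a dict: "t": time; "joint_pos": joint angles; "qvel": joint speeds; "tau": joint torques, N m; "ee_pos": TCP position; "tcp_rot": TCP orientation; "contact_force": force on the tool from outside, world axes, zero at the start; "torque": the same for the moment, N m; "width": finger opening in mm; "finger_force": force on a finger pad.
Only numpy, scipy, OpenCV 4.12 (cv2) and the standard library are available. Lean on these libraries where they do the work, as an engineer would, in place of code of your own. Each camera call takes 0.05 s, during which the arm holds its last target. There are 200 camera calls.

### The job

Fit the aluminium copying template onto the shaping jig: pick it up by its wooden grip and lower it over the jig's two steel locating pins, wide hole over the thick pin and narrow hole over the thin pin, until it lies flush on the plywood board. Set it down gently, neither dropping nor ramming it onto the jig, then let go; leave the tape measure and the round cutter block where they are.

Things in the scene. Friction and masses are not known exactly. Their poses are not given: they have to be found in the camera images.
- template_grip (a point): Centre of the template's wooden grip (a block 64 long in x, 28 wide in y, 40 high), 30 mm above the plate's underside; grip top 50 mm above it. Loose, about 0.4 kg, starts flat on the worktop. Axes: x along the plate from the wide to the narrow hole, y across, z up. The plate is bare aluminium, 170 x 78 mm, 10 mm thick, with a rounded belly to 66 mm on its -y side.
- wide_hole (a point): Centre of the template's wide through hole at the plate's underside: diameter 22 mm, 60 mm from the grip centre along the template's -x. Same axes as template_grip. A fixed steel drawer unit, 150 mm high, stands close behind the template (beyond it in world +x) with a drawer handle sticking out 100 mm up: lift the template straight up, and clear of the unit, before turning it.
- narrow_hole (a point): Centre of the template's narrow through hole at the plate's underside: diameter 16 mm, 60 mm from the grip centre along the template's +x. Same axes as template_grip.
- jig: Plywood jig board fixed to the worktop, 200 x 100 mm (x, y), 18 mm thick, with a rounded belly bulging to 84 mm on its -y side (same side as the template's when fitted). Origin at the centre of its underside on the worktop; x runs from the thick pin to the thin pin, z up.
- thick_pin_foot (a point): Foot of the jig's thick steel pin, at the board's top face (18 mm above the worktop), 60 mm from the board's centre along the jig's -x. The pin is 18 mm in diameter and stands 34 mm above the board; its top 7 mm tapers to 9 mm. Axes as the jig's.
- thin_pin_foot (a point): Foot of the jig's thin steel pin, at the board's top face, 60 mm from the board's centre along the jig's +x. The pin is 12 mm in diameter and stands 26 mm above the board; its top 7 mm tapers to 3 mm. Axes as the jig's.
- tape_measure: Loose tape measure, 39 x 68 x 62 mm; bystander. Origin at the centre of its underside.
- cutter_block: Loose round steel cutter block, 70 mm in diameter, 40 mm high; bystander. Origin at the centre of its underside.

How it is judged:
By the outcome, as a careful person would: the job done as asked, in the order asked, and still so for the second after the job is handed in, with the robot touching nothing.
It also fails if it takes over 46 s, if anything falls off the work surface, if the arm or the gripper's body presses on something with over 40 N, if the wrist force passes 120 N, or if a joint passes its speed limit or range.

## Working session

There is one attempt and no reset: what is moved stays moved. The work goes in short steps, Python scripts to look and compute and a tool call to move; the robot and the scene stay as the last step left them, time stands still between calls to the robot, and variables do not carry over. Pictures are saved under pics/ and viewed, at most 10 in all, crops included, and the job is handed in when it is done.

Besides the shell and the picture viewer there is one more tool, called after ">>>" by a JSON object that holds its "api" and its "payload", one argument or row to a line. arm_command: Moves the arm, as the interface text tells. Its arguments: {"type":"object","properties":{"plan":{"type":"array"},"jaw":{"type":"number"}},"required":["plan"]}

```bash
mkdir -p pics; ls
cat > h.py <<'E'
import numpy as np, cv2
from cell import manip
def cap(n,tag):
    p,d=manip.capture(n); cv2.imwrite(f'pics/{tag}.png',p[:,:,::-1]); np.savez(f'pics/{tag}.npz',p=p,d=d); return p,d
def cam(n):
    m=manip.camera_model(n); f=192/np.tan(np.radians(m['vertical_fov']/2)); return m,f,np.array(m['R']),np.array(m['t'])
def rays(n,uv):
    m,f,R,t=cam(n); uv=np.atleast_2d(np.float64(uv))
    q=(uv-[m['cx'],m['cy']])/f; s=q.copy()
    for _ in range(20): s=q/(1+m['k1']*(s**2).sum(1,keepdims=True))
    return np.c_[s,np.ones(len(s))]
def plane(n,uv,z):
    m,f,R,t=cam(n); d=rays(n,uv)@R; o=-R.T@t
    return o+d*((z-o[2])/d[:,2])[:,None]
def pts(n,uv,dep):
    m,f,R,t=cam(n); return (rays(n,uv)*np.asarray(dep)[:,None]-t)@R
def cloud(n,d):
    v,u=np.mgrid[0:384,0:512]; return pts(n,np.c_[u.ravel(),v.ravel()],d.ravel()).reshape(384,512,3)
def proj(n,X):
    m,f,R,t=cam(n); c=np.atleast_2d(X)@R.T+t; s=c[:,:2]/c[:,2:]
    return s*(1+m['k1']*(s**2).sum(1,keepdims=True))*f+[m['cx'],m['cy']]
E
python3 - <<'E'
from h import *
for n in('scene','top'):
    p,d=cap(n,n+'0'); m,f,R,t=cam(n); print(n,f,m['k1'],-R.T@t,R.round(2).tolist())
a=[cv2.imread(f'pics/{n}0.png') for n in('scene','top')]
cv2.imwrite('pics/both.png',cv2.resize(np.vstack(a),(768//1*512//768,768))) if 0 else None
s=manip.observe(); print({k:np.round(v,3).tolist() for k,v in s.items()})
E
```

```text
pics
scene 409.97089014056843 -0.13424680800996783 [  69.54312823 -655.11003543  439.48299641] [[0.84, -0.55, -0.02], [-0.25, -0.34, -0.91], [0.49, 0.77, -0.42]]
top 347.8834162724225 0.03375453252193443 [318.31059548  -9.38760464 915.77166225] [[0.0, -1.0, -0.01], [-0.98, 0.0, -0.18], [0.18, 0.01, -0.98]]
{'t': 0.1, 'joint_pos': [1.328, 0.213, -0.035, 1.324, 0.0, 1.571], 'qvel': [-0.002, -0.001, 0.002, -0.002, 0.001, -0.001], 'tau': [0.002, -68.725, 48.781, 0.012, 0.0, -0.0], 'ee_pos': [120.121, 485.054, 247.872], 'tcp_rot': [0.121, 0.993, -0.0, -0.0], 'contact_force': [-0.249, -0.253, 0.512], 'torque': [-0.025, -0.024, -0.055], 'finger_force': 0.0, 'width': 85.268}
```

View pics/scene0.png

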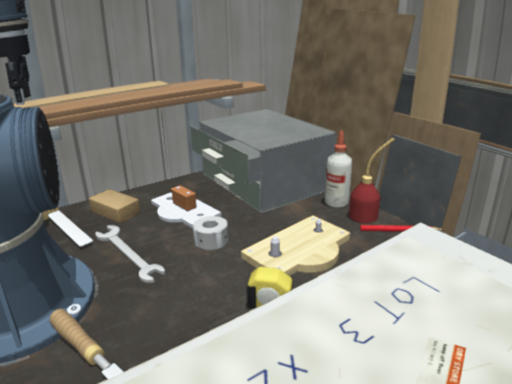

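View pics/top0.png

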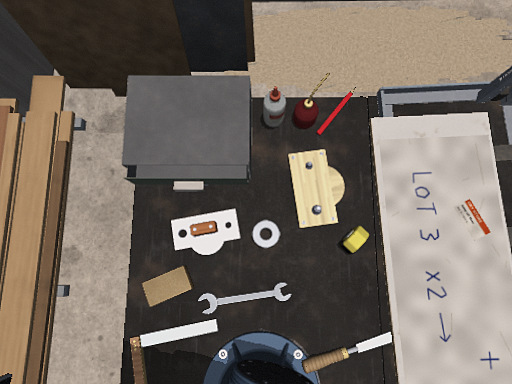

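The template lies at about (205,230) in the top view, with its belly toward the robot, so the wide hole is at (182,233) and the narrow hole at (228,226). The jig is at about (316,188), with the thick pin at (317,210) and the thin pin at (309,166). The steel unit stands above the template in the picture, the cutter is at (266,234) and the tape at (355,239).

Run:
```python
from h import *
z=np.load('pics/top0.npz'); p,d=z['p'],z['d']; hsv=cv2.cvtColor(p,cv2.COLOR_RGB2HSV)
C=cloud('top',d)
def blobs(m,x0,y0,x1,y1,lo=8):
    k=np.zeros_like(m); k[y0:y1,x0:x1]=m[y0:y1,x0:x1]; n,l,s,c=cv2.connectedComponentsWithStats(k)
    return [(s[i,4],c[i].round(2),s[i,:4].tolist()) for i in range(1,n) if s[i,4]>=lo]
b=lambda x:x.astype(np.uint8)
white=b((hsv[...,2]>150)&(hsv[...,1]<60))
k=np.zeros_like(white);k[200:262,165:248]=white[200:262,165:248]
cn,h=cv2.findContours(k,cv2.RETR_CCOMP,cv2.CHAIN_APPROX_NONE)
for c,hh in zip(cn,h[0]):
    if cv2.contourArea(c)>10: print('contour',hh[3],cv2.contourArea(c),cv2.boundingRect(c), np.mean(c,(0,1)))
gray=cv2.cvtColor(p,cv2.COLOR_RGB2GRAY).astype(float)
# weighted dark holes
for u,v in((182,233),(228,226)):
    w=np.clip(170-gray[v-8:v+9,u-8:u+9],0,None); w*= (w>20); yy,xx=np.mgrid[v-8:v+9,u-8:u+9]
    r=np.hypot(xx-u,yy-v)<7; w=w*r; q=[(w*xx).sum()/w.sum(),(w*yy).sum()/w.sum()]; print('hole',q,plane('top',q,10),w.sum())
brown=b((hsv[...,1]>100)&(hsv[...,0]<15)&(hsv[...,2]>60))
for a,c,s in blobs(brown,165,200,248,262): print('grip',a,c,s,plane('top',c,50),C[int(c[1]),int(c[0])])
print(gray[160:172,302:317].astype(int)); print(gray[202:218,310:326].astype(int))
for (u,v) in [(160,120),(188,150),(188,186),(430,200),(300,200),(266,222),(355,239),(274,110),(306,113),(340,108),(375,300)]: print((u,v),C[v,u].round(0))
o=cv2.resize(p[140:265,160:345],None,fx=4,fy=4,interpolation=cv2.INTER_CUBIC); cv2.imwrite('pics/c1.png',o[:,:,::-1])
```

```text
contour -1 2162.0 (171, 209, 69, 46) [205.22105263 230.5       ]
contour 2 68.0 (177, 228, 11, 11) [182.34615385 233.07692308]
contour 2 37.5 (224, 221, 8, 8) [227.73684211 224.68421053]
contour 2 357.0 (189, 220, 30, 18) [203.5  228.25]
hole [np.float64(182.31992574257427), np.float64(233.0575495049505)] [[382.45223376 202.24097092  10.        ]] 6464.0
hole [np.float64(227.8936685852772), np.float64(224.58012723417147)] [[404.3595928   84.35720044  10.        ]] 3301.0
grip 238 [202.97 227.8 ] [190, 221, 26, 14] [[392.58702573 142.09664871  50.        ]] [394.63430469 144.690367    49.34948371]
[[220 211 204 204 207 212 215 216 217 216 208 196 194 201 200]
 [222 213 203 206 212 201 193 196 195 210 213 199 195 202 200]
 [222 216 208 204 184 143 140 173 178 191 207 203 196 199 202]
 [224 220 214 179 100  95 126 164 176 156 194 209 195 200 203]
 [225 220 220 160  62  81 137 146 143 117 166 206 196 197 205]
 [224 223 223 157  41  41 103 131 117  78 143 201 199 198 204]
 [224 222 223 151  24  42  48  55  50  54 148 203 199 195 203]
 [221 214 217 157  57  59  60  66  67  98 174 211 201 1
[... 959 characters left out ...]
2  56  73  77  99 169 192 199 206 211]
 [216 224 201 114  56  57  61  57  64 107 164 192 192 196 208 210]
 [212 217 227 203 149 139 112 121 158 187 204 197 188 194 208 211]
 [212 214 220 222 213 206 183 195 227 229 206 192 189 193 205 212]
 [210 214 217 217 217 212 217 224 226 219 207 196 189 190 203 210]
 [209 214 214 215 214 211 214 217 221 219 209 196 191 190 200 210]]
(160, 120) [635. 232. 150.]
(188, 150) [562. 164. 151.]
(188, 186) [486. 169. 114.]
(430, 200) [ 459. -414.   70.]
(300, 200) [ 468. -104.   15.]
(266, 222) [408. -15.  39.]
(355, 239) [ 365. -230.   61.]
(274, 110) [677. -35. 111.]
(306, 113) [ 684. -117.   75.]
(340, 108) [ 726. -219.   10.]
(375, 300) [ 217. -288.    1.]
```

View pics/c1.png

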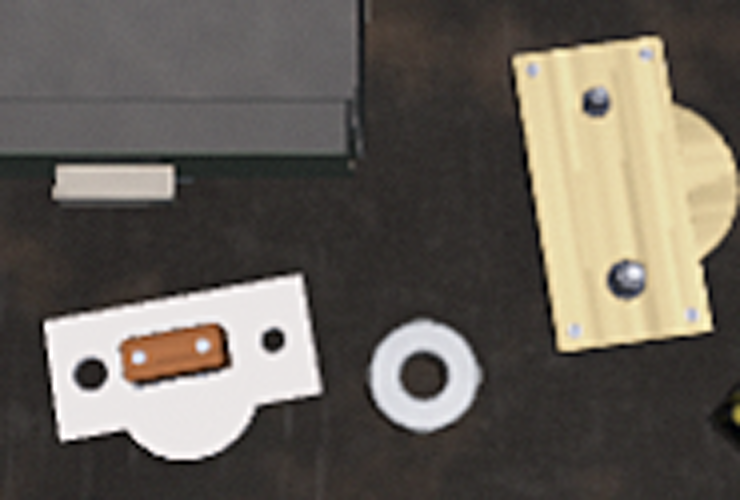

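Run:
```python
from h import *
sc=np.array([(532,70),(646,54),(574,330),(691,315)])/4+[160,140]-.375
S=plane('top',sc,18); print('screws',S.round(1).tolist(),S.mean(0))
L=((S[0]+S[1])-(S[2]+S[3])); print('ang',np.degrees(np.arctan2(L[1],L[0])))
T=plane('top',[(318.0,207.7)],52)[0]; t=plane('top',[(309.3,163.7)],44)[0]; print(T,t,np.hypot(*(T-t)[:2]),(T+t)/2,np.degrees(np.arctan2(t[1]-T[1],t[0]-T[0])))
# board outline
z=np.load('pics/top0.npz'); p,d=z['p'],z['d']; hsv=cv2.cvtColor(p,cv2.COLOR_RGB2HSV)
m=((hsv[...,0]<35)&(hsv[...,0]>15)&(hsv[...,1]>40)&(hsv[...,2]>150)).astype(np.uint8); k=np.zeros_like(m);k[145:232,284:350]=m[145:232,284:350]
c=max(cv2.findContours(k,cv2.RETR_EXTERNAL,cv2.CHAIN_APPROX_NONE)[0],key=cv2.contourArea)[:,0]
P=plane('top',c,18)[:,:2]
# straight left edge & ends
for a in (9,10,11):pass
a=np.radians(np.degrees(np.arctan2(t[1]-T[1],t[0]-T[0]))); ex=np.array([np.cos(a),np.sin(a)]);ey=np.array([-ex[1],ex[0]])
X,Y=P@ex,P@ey
print('bounds',X.min(),X.max(),Y.min(),Y.max(),'centre', ex*(X.min()+X.max())/2+ey*(Y.max()-50))
for n in ('scene',):
  z=np.load('pics/scene0.npz');
  print(proj(n,[[*T[:2],52],[*t[:2],44],[382.4,202.2,10],[404.4,84.4,10]]).round(1))
s=cv2.imread('pics/scene0.png')[170:300,140:360]; cv2.imwrite('pics/c2.png',cv2.resize(s,None,fx=3.6,fy=3.6,interpolation=cv2.INTER_CUBIC))
```

```text
screws [[584.0, -86.4, 18.0], [594.8, -162.6, 18.0], [410.0, -110.7, 18.0], [419.7, -186.2, 18.0]] [ 502.13086888 -136.4782518    18.        ]
ang 7.815630842158823
[ 442.65288546 -144.74602767   52.        ] [ 558.55608307 -126.89970978   44.        ] 117.26910197709448 [ 500.60448426 -135.82286872   48.        ] 8.753433191569181
bounds 374.53316219314127 575.9902600426491 -294.4979854567188 -159.59613194250042 centre [ 501.62293587 -134.82827148]
[[275.7 235.7]
 [317.6 217.5]
 [171.  196.5]
 [200.9 212.9]]
```

View pics/c2.png

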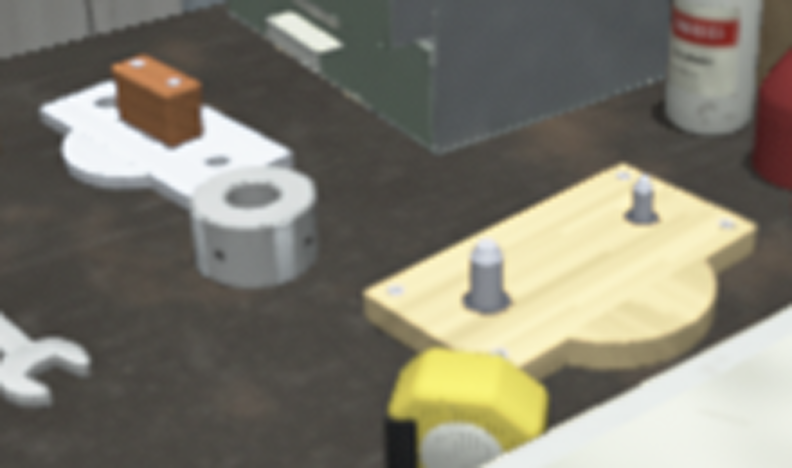

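>>> {"api": "arm_command", "payload": {
  "plan": [
    [[-17, -13, 0, 0, 0, 0.06], [-52, -40, 2, 0, 0, 0.17], [-94, -72, 8, 0, 0, 0.31], [-139, -107, 18, 0, 0, 0.46], [-184, -141, 30, 0, 0, 0.61], [-229, -176, 42, 0, 0, 0.755], [-271, -208, 54, 0, 0, 0.89], [-306, -234, 62, 0, 0, 1.01], [-330, -253, 67, 0, 0, 1.09], [-347, -266, 68, 0, 0, 1.145], [-347.4, -266.3, 68, 0, 0, 1.145], [-347.4, -266.3, 68, 0, 0, 1.145]]
  ],
  "jaw": 1
}}

```text
t: 1.6
ee_pos: [392.9, 143.2, 180.3]
tcp_rot: [0.64, 0.769, -0.0, -0.0]
contact_force: [-0.6, 0.4, -0.6]
width: 85.6
finger_force: 0.0
```

```bash
cat > st.py <<'E'
from h import *
from scipy.spatial.transform import Rotation as Ro
def st():
    s=manip.observe(); M=Ro.from_quat(s['tcp_rot']).as_matrix()
    print('t',s['t'],'ee',np.round(s['ee_pos'],1),'yawY',round(np.degrees(np.arctan2(M[1,1],M[0,1])),2),'zax',M[:,2].round(3),'q',np.round(s['joint_pos'],2),'F',np.round(s['contact_force'],1),'w',round(s['width'],1),'ff',round(s['finger_force'],1))
    return s,M
E
python3 - <<'E'
from st import *
s,M=st(); cap('top','top1'); cap('scene','scene1')
a=cv2.imread('pics/top1.png')[140:265,150:345]; b=cv2.imread('pics/scene1.png')[60:260,120:360]
cv2.imwrite('pics/v1.png',np.hstack([cv2.resize(a,(390,250)),cv2.resize(b,(360,300))[:250]]))
E
```

```text
t 1.6 ee [392.9 143.2 180.3] yawY 10.48 zax [-0.  0. -1.] q [ 0.35  0.07 -0.37  1.13  0.    1.74] F [-0.6  0.4 -0.6] w 85.6 ff 0.0
```

View pics/v1.png

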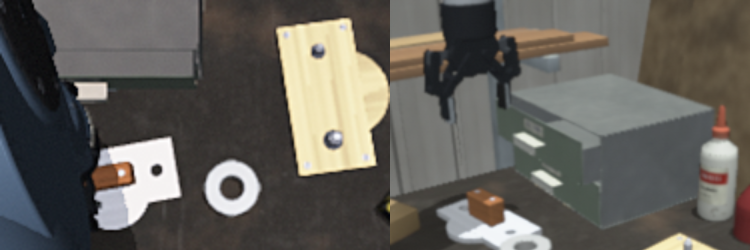

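The gripper stands over the grip with the drawer handles clear, so I'll descend and close.

>>> {"api": "arm_command", "payload": {
  "plan": [
    [[0.3, 0, 10, 0, 0, 0], [0.3, 0, 35, 0, 0, 0], [0.3, 0, 65, 0, 0, 0], [0.3, 0, 95, 0, 0, 0], [0.3, 0, 118, 0, 0, 0], [0.3, 0, 134, 0, 0, 0], [0.3, 0, 143, 0, 0, 0], [0.3, 0, 147, 0, 0, 0], [0.3, 0, 147, 0, 0, 0], [0.3, 0, 147, 0, 0, 0]]
  ]
}}

```text
t: 2.95
ee_pos: [393.7, 143.8, 33.7]
tcp_rot: [0.64, 0.769, 0.0, 0.0]
contact_force: [-0.3, -0.5, 0.5]
width: 85.4
finger_force: 0.0
```

>>> {"api": "arm_command", "payload": {
  "plan": [
    [[0, 0, 0, 0, 0, 0], [0, 0, 0, 0, 0, 0], [0, 0, 0, 0, 0, 0], [0, 0, 0, 0, 0, 0], [0, 0, 0, 0, 0, 0], [0, 0, 0, 0, 0, 0], [0, 0, 0, 0, 0, 0], [0, 0, 0, 0, 0, 0], [0, 0, 0, 0, 0, 0], [0, 0, 0, 0, 0, 0]]
  ],
  "jaw": -1
}}

```text
t: 4.2
ee_pos: [393.3, 143.6, 33.5]
tcp_rot: [0.64, 0.769, 0.0, -0.0]
contact_force: [-2.7, -0.0, 6.4]
width: 27.3
finger_force: 60.3
```

>>> {"api": "arm_command", "payload": {
  "plan": [
    [[0, 0, -3, 0, 0, 0], [0, 0, -10, 0, 0, 0], [0, 0, -25, 0, 0, 0], [0, 0, -45, 0, 0, 0], [0, 0, -68, 0, 0, 0], [0, 0, -92, 0, 0, 0], [0, 0, -112, 0, 0, 0], [0, 0, -125, 0, 0, 0], [0, 0, -130, 0, 0, 0], [0, 0, -130, 0, 0, 0]]
  ]
}}

```text
t: 5.45
ee_pos: [393.3, 143.6, 163.1]
tcp_rot: [0.64, 0.769, -0.0, -0.0]
contact_force: [-0.2, -0.6, -4.0]
width: 27.7
finger_force: 59.4
```

Run:
```python
from st import *
s,M=st()
```

```text
t 5.45 ee [393.3 143.6 163.1] yawY 10.48 zax [-0. -0. -1.] q [ 0.35  0.08 -0.41  1.08  0.    1.74] F [-0.2 -0.6 -4. ] w 27.7 ff 59.4
```

>>> {"api": "arm_command", "payload": {
  "plan": [
    [[-10, -2, 0, 0, 0, 0], [-34, -8, 0, 0, 0, 0], [-68, -17, 0, 0, 0, 0], [-102, -25, 0, 0, 0, 0], [-126, -31, 0, 0, 0, -0.02], [-144, -29, 0, 0, 0, -0.08], [-157, -22, 0, 0, 0, -0.2], [-172, -13, 0, 0, 0, -0.35], [-190, -3, 0, 0, 0, -0.52], [-207, 7, 0, 0, 0, -0.69], [-224, 16, 0, 0, 0, -0.86], [-242, 26, 0, 0, 0, -1.03], [-259, 36, 0, 0, 0, -1.2], [-274, 44, 0, 0, 0, -1.35], [-285, 51, 0, 0, 0, -1.46], [-291, 54, 0, 0, 0, -1.515], [-293.8, 55.6, 0, 0, 0, -1.536], [-293.8, 55.6, 0, 0, 0, -1.536], [-293.8, 55.6, 0, 0, 0, -1.536]]
  ]
}}

```text
t: 7.82
ee_pos: [501.2, -135.1, 163.2]
tcp_rot: [-0.074, 0.997, 0.0, -0.0]
contact_force: [-0.1, 0.5, -3.2]
width: 27.1
finger_force: 59.5
```

Run:
```python
from st import *
s,M=st(); cap('top','top2'); cap('scene','scene2')
a=cv2.imread('pics/top2.png')[110:260,230:400]; b=cv2.imread('pics/scene2.png')[130:300,200:400]
cv2.imwrite('pics/v2.png',np.hstack([cv2.resize(a,(390,344),interpolation=2),cv2.resize(b,(405,344),interpolation=2)]))
```

```text
t 7.825 ee [ 501.2 -135.1  163.2] yawY 98.45 zax [-0.  0. -1.] q [-0.26  0.28 -0.16  1.13  0.   -0.41] F [-0.1  0.5 -3.2] w 27.1 ff 59.5
```

View pics/v2.png

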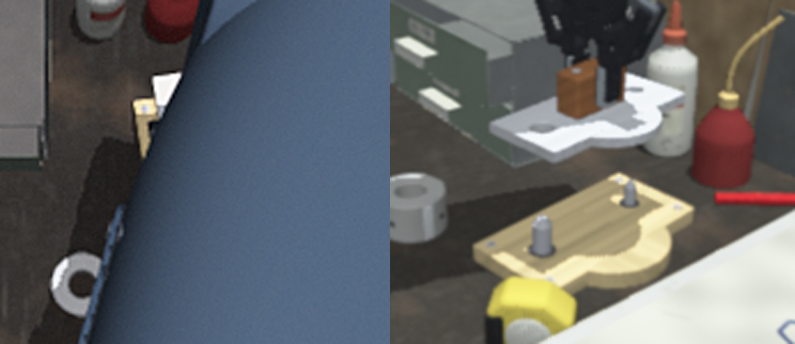

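The scene view shows the template held level over the jig, with the wide hole at crop (543,128) over the thick pin (542,220) and the narrow hole at (633,90) near the thin pin (630,182). I'll lower to just above the pins and measure there.

>>> {"api": "arm_command", "payload": {
  "plan": [
    [[0, 0, 5, 0, 0, 0], [0, 0, 18, 0, 0, 0], [0, 0, 36, 0, 0, 0], [0, 0, 52, 0, 0, 0], [0, 0, 63, 0, 0, 0], [0, 0, 68, 0, 0, 0], [0, 0, 70, 0, 0, 0], [0, 0, 70, 0, 0, 0], [0, 0, 70, 0, 0, 0]]
  ]
}}

```text
t: 9.05
ee_pos: [501.7, -135.2, 93.7]
tcp_rot: [-0.074, 0.997, -0.0, 0.0]
contact_force: [0.5, 0.1, -3.8]
width: 27.0
finger_force: 59.5
```

Run:
```python
from st import *
s,M=st(); cap('scene','scene3')
b=cv2.imread('pics/scene3.png')[180:270,240:360]; a=cv2.imread('pics/scene2.png')[195:285,240:360]
cv2.imwrite('pics/v3.png',np.vstack([cv2.resize(x,None,fx=5,fy=3.3*1,interpolation=2) if 0 else cv2.resize(x,None,fx=3.3,fy=3.3,interpolation=2) for x in (a,b)]))
e=s['ee_pos']; L=60
for dx in(-60,60):
    h=e+M@np.array([-dx,0,0]) ; h[2]=e[2]-23.5; print('expected hole',h.round(1),proj('scene',h).round(1))
    h[2]=(18+34 if dx<0 else 44); print('pin top if aligned', proj('scene',h).round(1))
```

```text
t 9.05 ee [ 501.7 -135.2   93.7] yawY 98.49 zax [ 0.001 -0.    -1.   ] q [-0.26  0.33 -0.28  0.96  0.   -0.41] F [ 0.5  0.1 -3.8] w 27.0 ff 59.5
expected hole [ 442.4 -144.1   70.2] [[275.4 226.9]]
pin top if aligned [[275.4 235.6]]
expected hole [ 561.1 -126.4   70.2] [[319.1 205.3]]
pin top if aligned [[318.4 217. ]]
```

View pics/v3.png

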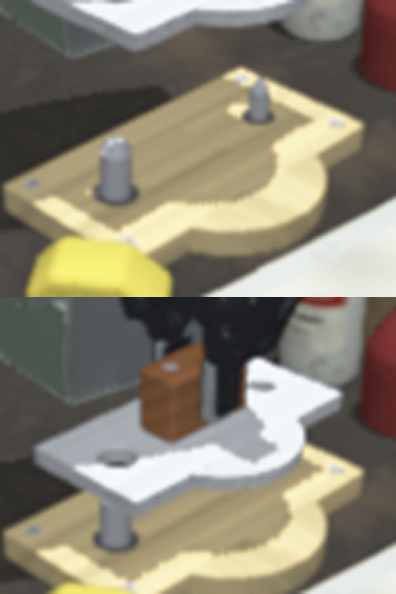

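Run:
```python
from h import *
np.set_printoptions(linewidth=200)
g=lambda n:cv2.cvtColor(cv2.imread(f'pics/{n}.png'),cv2.COLOR_BGR2GRAY)
def sh(n,r0,r1,c0,c1): print(n,'rows',r0,'cols',c0); print(g(n)[r0:r1,c0:c1])
sh('scene0',232,262,267,285); sh('scene0',214,236,310,328); sh('scene3',220,236,264,288); sh('scene3',200,212,309,330)
```

```text
scene0 rows 232 cols 267
[[ 73  70  70  70  69  69  68  71  82 108 147 186 225 234 237 238 237 237]
 [ 70  70  70  69  70  72  83 109 148 187 225 234 237 238 237 237 236 236]
 [ 69  69  69  73  84 110 147 187 225 234 238 238 237 237 236 237 237 238]
 [ 67  71  83 109 148 186 222 233 237 239 237 237 237 237 237 238 238 237]
 [ 80 109 149 187 225 232 232 234 236 236 235 236 237 238 238 238 237 235]
 [148 188 226 234 234 230 231 232 232 232 229 232 237 238 237 235 233 231]
 [225 235 238 235 220 207 221 227 227 227 217 216 229 234 233 231 230 231]
 [238 239 237 226 202 189 202 210 214 213 202 198 216 227 230 231 231 232]
 [238 238 235 219 193 191 199 207 212 210 203 196 208 225 232 232 232 233]
 [237 238 235 214 191 196 205 212 215 212 206 197 201 224 233 233 233 233]
 [238 239 235 195 170 186 199 208 210 205 196 184 182 220 232 234 234 234]
 [238 239 234 182 135 144 166 180 184 175 159 148 166 220 234 234 234 234]
 [237 237 230 176 123 122 136 145 148 145 137 132 162 221 234 235 234 233]
 [234 233 224 171 124 123 132 135 137 137 134 132 163 222 234 234 233 232]
 [228 228 220 167 123 123
[... 4831 characters left out ...]
97]
 [ 32  35  33  39  62 138 232 243 243 242 243 242 244 246 247 247 247 246 246 245 242]
 [ 32  34  31  41  66 133 214 210 207 211 212 213 222 233 243 246 245 245 245 245 246]
 [ 31  32  31  42  68 114 173 165 158 159 159 157 159 181 222 243 245 245 245 245 246]
 [ 32  33  31  43  67 118 182 179 163 155 148 146 146 160 209 241 246 245 245 245 245]
 [ 31  33  31  43  74 145 231 232 216 202 192 189 198 218 238 245 246 245 245 245 244]
 [ 31  31  31  44  81 160 241 247 244 242 241 242 243 244 246 246 245 245 244 244 244]
 [ 32  30  31  48  82 158 239 247 246 246 246 246 246 246 245 245 244 244 244 244 244]
 [ 34  34  33  47  76 151 238 247 246 246 246 245 245 245 245 244 244 244 244 244 244]]
```

Run:
```python
from h import *
m,f,R,t=cam('scene'); o=-R.T@t
for x,y,z,r,top in((442.4,-144.1,45,9,52),(561.1,-126.4,37,6,44)):
    v=o[:2]-[x,y]; v/=np.linalg.norm(v); b=proj('scene',[[x,y,z]])[0]
    print('taper edge',proj('scene',[[x+v[0]*r,y+v[1]*r,z]]).round(2),'foot front',proj('scene',[[x+v[0]*r,y+v[1]*r,18]]).round(2),'px/mm toward cam',proj('scene',[[x+v[0],y+v[1],z]])[0]-b, v)
print(np.linalg.norm(proj('scene',[[443.24,-144.65,45]])-proj('scene',[[442.4,-144.1,45]])))
# top view: taper edge + pins, predicted
for x,y,tz in((442.4,-144.1,52),(561.1,-126.4,44)): print('top view',proj('top',[[x,y,tz],[x,y,tz-7],[x,y,18]]).round(2).tolist())
```

```text
taper edge [[275.33 241.62]] foot front [[275.29 254.22]] px/mm toward cam [-0.00098905  0.29429952] [-0.58942539 -0.80782282]
taper edge [[318.2  221.58]] foot front [[317.74 229.85]] px/mm toward cam [-0.01349888  0.24450168] [-0.68090608 -0.73237075]
0.5557115478597852
top view [[317.74, 207.8], [317.32, 208.2], [315.75, 209.66]]
top view [[309.08, 162.75], [308.74, 163.47], [307.83, 165.39]]
```

Relative to the holes, the pins sit about 1 mm toward the camera and are aligned laterally. I'll correct by that and go down slowly.

>>> {"api": "arm_command", "payload": {
  "plan": [
    [[0.7, -0.7, 0, 0, 0, 0], [0.7, -0.7, 3, 0, 0, 0], [0.7, -0.7, 6, 0, 0, 0], [0.7, -0.7, 9, 0, 0, 0], [0.7, -0.7, 11, 0, 0, 0], [0.7, -0.7, 13, 0, 0, 0], [0.7, -0.7, 14, 0, 0, 0], [0.7, -0.7, 14, 0, 0, 0]]
  ]
}}

```text
t: 10.1
ee_pos: [500.9, -136.0, 79.3]
tcp_rot: [-0.074, 0.997, -0.0, -0.0]
contact_force: [-0.3, -0.2, -2.9]
width: 27.3
finger_force: 59.5
```

>>> {"api": "arm_command", "payload": {
  "plan": [
    [[0, 0, 1, 0, 0, 0], [0, 0, 2, 0, 0, 0], [0, 0, 3, 0, 0, 0], [0, 0, 4, 0, 0, 0], [0, 0, 5, 0, 0, 0], [0, 0, 6, 0, 0, 0], [0, 0, 7, 0, 0, 0], [0, 0, 8, 0, 0, 0], [0, 0, 8, 0, 0, 0]]
  ]
}}

```text
t: 11.22
ee_pos: [500.8, -136.0, 71.2]
tcp_rot: [-0.074, 0.997, 0.0, -0.0]
contact_force: [0.1, -0.6, -3.3]
width: 27.0
finger_force: 59.5
```

>>> {"api": "arm_command", "payload": {
  "plan": [
    [[0, 0, 1, 0, 0, 0], [0, 0, 2, 0, 0, 0], [0, 0, 3, 0, 0, 0], [0, 0, 4.5, 0, 0, 0], [0, 0, 6, 0, 0, 0], [0, 0, 7.5, 0, 0, 0], [0, 0, 9, 0, 0, 0], [0, 0, 10.5, 0, 0, 0], [0, 0, 12, 0, 0, 0], [0, 0, 13.5, 0, 0, 0], [0, 0, 15, 0, 0, 0], [0, 0, 16, 0, 0, 0], [0, 0, 17, 0, 0, 0], [0, 0, 17, 0, 0, 0]]
  ]
}}

```text
t: 12.98
ee_pos: [500.9, -135.9, 54.2]
tcp_rot: [-0.074, 0.997, 0.0, -0.0]
contact_force: [-0.5, 0.2, -3.1]
width: 27.2
finger_force: 59.5
```

>>> {"api": "arm_command", "payload": {
  "plan": [
    [[0, 0, 0.4, 0, 0, 0], [0, 0, 0.8, 0, 0, 0], [0, 0, 1.2, 0, 0, 0], [0, 0, 1.6, 0, 0, 0], [0, 0, 2, 0, 0, 0], [0, 0, 2, 0, 0, 0]]
  ]
}}

```text
t: 13.72
ee_pos: [500.9, -136.0, 52.3]
tcp_rot: [-0.074, 0.997, 0.0, -0.0]
contact_force: [-0.4, -0.3, -3.2]
width: 27.6
finger_force: 59.5
```

>>> {"api": "arm_command", "payload": {
  "plan": [
    [[0, 0, 0.3, 0, 0, 0], [0, 0, 0.6, 0, 0, 0], [0, 0, 0.8, 0, 0, 0], [0, 0, 1, 0, 0, 0], [0, 0, 1, 0, 0, 0]]
  ]
}}

```text
t: 14.35
ee_pos: [500.9, -136.0, 51.5]
tcp_rot: [-0.074, 0.997, -0.0, 0.0]
contact_force: [-4.1, 1.9, 4.9]
width: 27.0
finger_force: 60.5
```

Contact is gentle, about 8 N at the expected height, so I'll release and lift.

>>> {"api": "arm_command", "payload": {
  "plan": [
    [[0, 0, 0, 0, 0, 0], [0, 0, 0, 0, 0, 0], [0, 0, 0, 0, 0, 0], [0, 0, 0, 0, 0, 0], [0, 0, 0, 0, 0, 0], [0, 0, 0, 0, 0, 0], [0, 0, 0, 0, 0, 0], [0, 0, 0, 0, 0, 0]]
  ],
  "jaw": 1
}}

```text
t: 15.35
ee_pos: [500.9, -136.0, 51.3]
tcp_rot: [-0.074, 0.997, -0.0, 0.0]
contact_force: [-0.0, 0.3, 0.9]
width: 85.3
finger_force: 0.0
```

>>> {"api": "arm_command", "payload": {
  "plan": [
    [[0, 0, -4, 0, 0, 0], [0, 0, -15, 0, 0, 0], [0, 0, -35, 0, 0, 0], [0, 0, -60, 0, 0, 0], [0, 0, -90, 0, 0, 0], [0, 0, -120, 0, 0, 0], [0, 0, -145, 0, 0, 0], [0, 0, -158, 0, 0, 0], [0, 0, -160, 0, 0, 0], [0, 0, -160, 0, 0, 0]]
  ]
}}

```text
t: 16.6
ee_pos: [500.6, -135.9, 210.6]
tcp_rot: [-0.074, 0.997, 0.0, -0.0]
contact_force: [-0.0, -0.2, 0.5]
width: 85.1
finger_force: 0.0
```

Run:
```python
from st import *
s,M=st(); p,d=cap('scene','scene4'); C=cloud('scene',d)
hsv=cv2.cvtColor(p,cv2.COLOR_RGB2HSV); w=(hsv[...,1]<25)&(hsv[...,2]>200)&(C[...,0]>400)&(C[...,0]<600)&(C[...,1]>-215)&(C[...,1]<-70)&(d>0)
Q=C[w]; A=np.c_[Q[:,:2]-[501,-136],np.ones(len(Q))]; c=np.linalg.lstsq(A,Q[:,2],rcond=None)[0]; print('plate fit',len(Q),c)
cv2.imwrite('pics/v4.png',cv2.resize(cv2.imread('pics/scene4.png')[170:300,180:360],None,fx=4,fy=4,interpolation=2))
```

```text
t 16.6 ee [ 500.6 -135.9  210.6] yawY 98.49 zax [-0.001  0.    -1.   ] q [-0.27  0.26 -0.07  1.24 -0.   -0.41] F [-0.  -0.2  0.5] w 85.1 ff 0.0
plate fit 1145 [-1.61725511e-02  5.01620635e-02  2.86567394e+01]
```

View pics/v4.png

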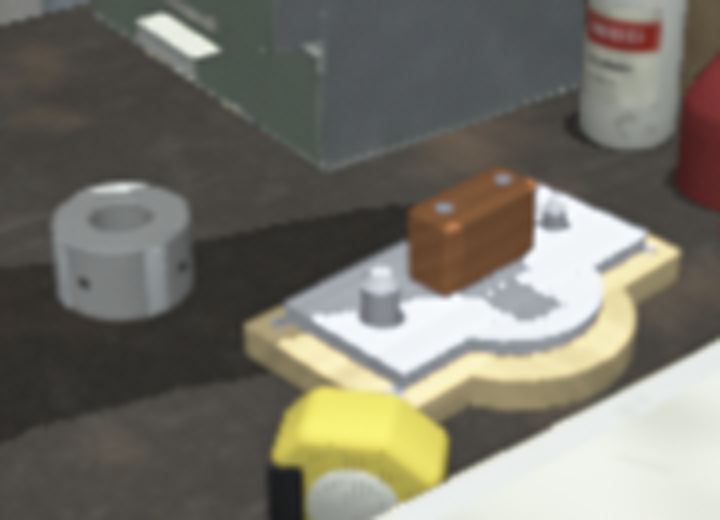

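The template lies flush on the board with its top at about 28.7 mm. Both pins come through their holes, thick at crop (380,300) and thin at (555,213), and the tape and cutter haven't moved.

```bash
python3 -c "
from cell import manip
print(manip.sign_off())"
```

```text
the job is handed in; nothing more can be done
None
```

The template is fitted flush on the jig with both pins through their holes, set down with about 8 N of contact and released; the tape measure and cutter block were left where they were, and the job was handed in at about 17 s.

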